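# Size an altar candle on the ring gauge

### The job

Find the right ring for the candle that stands on the round brass coaster: starting at the widest ring of the brass ring gauge, lower it right through each ring in turn, down the row, until it meets a ring that stops it, and there press it lightly on the ring (some 4 to 10 N) for half a second to be sure. Then stand it in the last ring that let it through, upright with its foot on the wooden foot plate, and let go. Never push it against the gauge with more than 25 N, and leave the other candle, the jar and the matchbox where they are.

Things in the scene. Friction and masses are not known exactly. Their poses are not given: they have to be found in the camera images.
- candle_a_grip (a point): ivory altar candle, a plain upright round rod 105 mm long (plus a 5 mm wick stub), its foot edge slightly bevelled, about 65 g; its thickness is not known beforehand (between 17 and 25 mm); the two candles differ in thickness and either may be the one on the brass coaster. This point, where it is best taken, lies on its axis 65 mm above its foot, 40 mm below its top; z runs up the candle.
- candle_a_foot (a point): Centre of candle_a's flat foot (underside).
- candle_b_grip (a point): ivory altar candle, a plain upright round rod 105 mm long (plus a 5 mm wick stub), its foot edge slightly bevelled, about 65 g; its thickness is not known beforehand (between 17 and 25 mm); the two candles differ in thickness and either may be the one on the brass coaster. This point, where it is best taken, lies on its axis 65 mm above its foot, 40 mm below its top; z runs up the candle.
- candle_b_foot (a point): Centre of candle_b's flat foot (underside).
- coaster: Round brass coaster, 76 mm across, 6 mm thick, fixed; the candle to be sized stands near its middle. Origin: centre of its underside.
- slate: Square dark coaster, 74 mm wide, 6 mm thick, fixed; the other candle, to be left alone, stands near its middle. Origin: centre of its underside.
- gauge: Fixed gauge: dark wooden foot plate (80 mm along x, 235 along y, 8 thick) with four level brass rings in a row along its y axis, 55 mm apart, widest at +y. Ring tops are 40 mm and undersides 28 mm above the table, walls 8 mm, rigid, held from their +x side by posts and a rail; nothing is higher than the rings. A candle that is home stands on the foot plate. Origin: centre of the plate's underside.
- ring1 (a point): Centre of the top of the widest ring, bore 32 mm; z up. A candle home in a ring reaches 32 mm below the ring's top.
- ring2 (a point): Centre of the top of the second ring, bore 26 mm.
- ring3 (a point): Centre of the top of the third ring, bore 21 mm.
- ring4 (a point): Centre of the top of the narrowest ring, bore 16 mm. The snug ring leaves the candle only about 1 mm all round; a ring that stops a candle is at least 3 mm too narrow and holds its foot at the ring's top.
- jar_center (a point): Amber glass jar with brass cap, 60 mm across, 85 mm high, loose bystander; point at its centre.
- matchbox_center (a point): Cardboard matchbox, 55 by 110 by 30 mm high, loose bystander; point at its centre.
There are look-alikes about, which are no part of the job. Several things have the shape of the coaster; the one meant has the colours described above. Leave any red look-alike of the part that bears candle_a_grip alone.

How it is judged:
On the way, in this order (a step that is already met when the one before it is completed fails the run):
1. the candle has been lowered through the widest ring (((horizontal distance between candle_a_foot and ring1 below 0.009 m and z of candle_a_foot in the frame of gauge below 0.025 m) or (horizontal distance between candle_b_foot and ring1 below 0.009 m and z of candle_b_foot in the frame of gauge below 0.025 m))), for 0.05 s.
2. then through the second ring (((horizontal distance between candle_a_foot and ring2 below 0.009 m and z of candle_a_foot in the frame of gauge below 0.025 m) or (horizontal distance between candle_b_foot and ring2 below 0.009 m and z of candle_b_foot in the frame of gauge below 0.025 m))), for 0.05 s.
3. then brought over the third ring, and lowered through it if it is thin enough (((horizontal distance between candle_a_foot and ring3 below 0.015 m and z of candle_a_foot in the frame of gauge above 0.034 m) or (horizontal distance between candle_b_foot and ring3 below 0.009 m and z of candle_b_foot in the frame of gauge below 0.025 m))), for 0.02 s.
4. then pressed with more than 2 N for 0.4 s on the top of the first ring that stops it (((horizontal distance between candle_a_foot and ring3 below 0.006 m and z of candle_a_foot in the frame of gauge above 0.034 m and contact force between candle_a and gauge above 2 N) or (horizontal distance between candle_b_foot and ring4 below 0.006 m and z of candle_b_foot in the frame of gauge above 0.034 m and contact force between candle_b and gauge above 2 N))), for 0.4 s.
At the end, for the whole second after the job is handed in: The candle from the brass coaster stands in the last ring that let it through: its foot within 4 mm of that ring's axis and within 2.5 mm of the foot plate, tilted less than 0.06 rad and at rest; the brass coaster is empty; the other candle is upright and within 15 mm of its start (((horizontal distance between candle_a_foot and ring2 below 0.004 m and z of candle_a_foot in the frame of gauge below 0.0105 m and angle between candle_a_grip's own z axis and vertical below 0.06 rad and linear speed of candle_a below 0.02 m/s and distance of candle_b_grip from where it was at the start of the episode below 0.015 m and angle between candle_b_grip's own z axis and vertical below 0.1 rad and horizontal distance between each of candle_a_foot, candle_b_foot and coaster above 0.05 m) or (horizontal distance between candle_b_foot and ring3 below 0.004 m and z of candle_b_foot in the frame of gauge below 0.0105 m and angle between candle_b_grip's own z axis and vertical below 0.06 rad and linear speed of candle_b below 0.02 m/s and distance of candle_a_grip from where it was at the start of the episode below 0.015 m and angle between candle_a_grip's own z axis and vertical below 0.1 rad and horizontal distance between each of candle_b_foot, candle_a_foot and coaster above 0.05 m))); the robot touches nothing.
It fails at once if a candle is pushed against the gauge with more than 25 N (contact force between any of candle_a, candle_b and gauge above 25 N).
It fails at once if both candles are moved by more than 15 mm (distance of each of candle_a_grip, candle_b_grip from where it was at the start of the episode above 0.015 m).
It fails at once if the jar or the matchbox is moved by more than 15 mm (distance of any of jar_center, matchbox_center from where it was at the start of the episode above 0.015 m).
It also fails if it takes over 67 s, if anything falls off the work surface, if the arm or the gripper's body presses on something with over 40 N, if the wrist force passes 120 N, or if a joint passes its speed limit or range.

### The arm

A 6-joint arm with a two-finger parallel gripper is mounted at the origin on the work surface. World frame = base frame: x ahead of the robot, y to its left, z up, the work surface at z = 0. Lengths are in m, angles in rad, forces in N, time in s.
With the tool pointing down it reaches from about 0.2 to 0.875 m from the base axis. Payload 3.4 kg.
Tool frame: the origin (TCP) lies midway between the tips of the shut fingers; the grasp point (between the pads) lies 19 mm behind it (env.hold_point_z is the distance from the TCP to the grasp point, in m); y points along the fingers, z is the direction in which the jaws open and shut, and the axes are right-handed (so a half turn about y gives the same grasp; the last joint's range is limited). The gripper opens to 94 mm and grips with 3 to 60 N. Pads are 16 mm wide; open, the fingers measure 119 mm over their backs; the gripper's body (75 mm by 177 mm) begins 78 mm behind the grasp point.
Start: joints at [1.073, 0.276, 1.505, -0, 1.361, -0.121], TCP at [0.212, 0.535, 0.205] pointing down, gripper open.
Joint ranges: [-2.89, 2.89], [-0.75, 2.08], [0.22, 2.7], [-1.18, 4.32], [0.11, 2.71], [-2.7, 2.7]. Speed limits (rad/s): [2.57, 2.57, 3.14, 3.14, 3.14, 3.14].

### API

Orientations are given as [roll, pitch, yaw] about the fixed x, y, z axes, in that order (R = Rz(yaw) Ry(pitch) Rx(roll)).
In Python, from bench import env gives the robot as it stands.
- The arm moves only by the shell command python3 -m jog 'ROWS' [OPENING] [FORCE]. ROWS is JSON, a list of rows, each a list of 4 numbers: the shift along the world's x, y, z in mm, then the turn about the world's z in degrees. In form: [[dx, dy, dz, yaw], ...]. A call has 1 to 20 rows; each row is the pose to reach, as a shift and turn from the pose commanded when the call began; what a row does not reach only later rows make up. A row lasts 1/10 s, in which the tool goes at most 50 mm and 8.59 degrees, less where a joint would pass 70% of its speed; a pose out of reach is approached as far as the arm can. A call with a gripper value outside its range is refused whole. OPENING is the closure, from 0 (fully open) to 1 (shut), set as the call begins (- or left out, the last holds). The fingers move at their own pace and stop on an object; FORCE is the grip in N (left out, the last holds). Time passes only in rows, so rows that repeat a pose let the fingers close. It gives the time, the measured TCP pose, the force and the opening at its end, in the units of the state.
- env.observe(): the state, without advancing time (a new reading comes with each control period).
- env.get_image(name): name is "side" or "top"; returns (picture, depth): 384x512x3 uint8, red, green, blue; 384x512 float32, m along the optical axis (not along the pixel's ray), 0 where there is no reading.
- env.camera_info(name): a dict with "mtx" (3x3 intrinsics, pixels), "R" (3x3) and "t" (3): a world point X has camera coordinates R X + t. Camera axes: x right, y down, z forward; pixel columns grow to the right and rows downward; lengths in m; the calibration is good to about 2 mm. A picture is of the moment at which its call begins. camera_info takes no time and is no camera call.
- env.job_done(): hands the job in, once; it reports no verdict.
The state is a dict: "clock": time; "q": joint angles; "joint_vel": joint speeds; "joint_torque": joint torques, N m; "position": TCP position; "ee_rot": TCP orientation; "ft_force": force on the tool from outside, world axes, zero at the start; "moment": the same for the moment, N m; "gripper_width": finger opening in m.
Only numpy, scipy, OpenCV 4.12 (cv2) and the standard library are available. Lean on these libraries where they do the work, as an engineer would, in place of code of your own. Each camera call takes 0.05 s, during which the arm holds its last target. There are 200 camera calls.

## Working session

There is one attempt and no reset: what is moved stays moved. The work goes in short steps, Python scripts to look and compute and a shell command to move; the robot and the scene stay as the last step left them, time stands still between calls to the robot, and variables do not carry over. Pictures are saved under pics/ and viewed, about 8 in all and at most 12, crops included, and the job is handed in when it is done.

```bash
mkdir -p pics; ls; cat > h.py <<'E'
import numpy as np, cv2
from bench import env
def shot(name):
    im,d=env.get_image(name); c=env.camera_info(name)
    return im,d,np.array(c["mtx"]),np.array(c["R"]),np.array(c["t"])
def cloud(d,K,R,t):
    v,u=np.mgrid[:d.shape[0],:d.shape[1]]
    p=np.stack([(u-K[0,2])/K[0,0]*d,(v-K[1,2])/K[1,1]*d,d],-1)
    w=(p-t)@R; w[d==0]=np.nan
    return w
E
python3 - <<'E'
from h import *
for n in("top","side"):
    im,d,K,R,t=shot(n); np.savez(f"pics/{n}0.npz",im=im,d=d,K=K,R=R,t=t)
    cv2.imwrite(f"pics/{n}0.png",im[...,::-1]); print(n,K.tolist(),(-R.T@t).round(3),R.round(2).tolist())
o=env.observe();print({k:np.round(v,3).tolist() for k,v in o.items()})
E
```

```text
pics
top [[465.5268088015506, 0.0, 256.1517377078537], [0.0, 465.5268088015506, 185.32546426352962], [0.0, 0.0, 1.0]] [ 0.432 -0.029  1.108] [[0.02, -1.0, -0.0], [-0.99, -0.02, -0.1], [0.1, 0.0, -1.0]]
side [[440.27872948641624, 0.0, 262.26183542129974], [0.0, 440.27872948641624, 194.0524199775682], [0.0, 0.0, 1.0]] [ 0.159 -0.768  0.55 ] [[0.88, -0.48, 0.01], [-0.23, -0.44, -0.87], [0.42, 0.76, -0.5]]
{'clock': 0.1, 'q': [1.073, 0.277, 1.506, -0.0, 1.361, -0.121], 'joint_vel': [-0.002, -0.001, -0.002, -0.001, 0.0, -0.001], 'joint_torque': [0.001, -40.546, -23.778, 0.07, 0.03, -0.0], 'position': [0.211, 0.534, 0.205], 'ee_rot': [-1.572, 0.0, -0.377], 'ft_force': [0.182, 0.153, 0.202], 'moment': [0.07, -0.04, 0.029], 'gripper_width': 0.095}
```

View pics/top0.png

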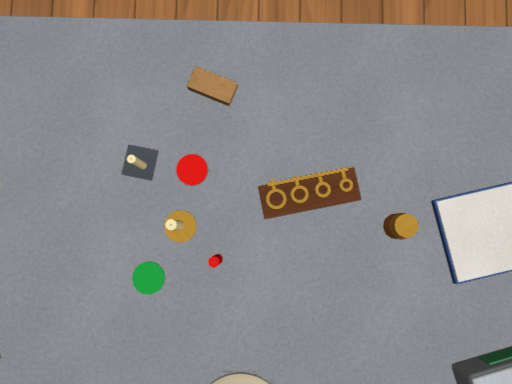

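View pics/side0.png

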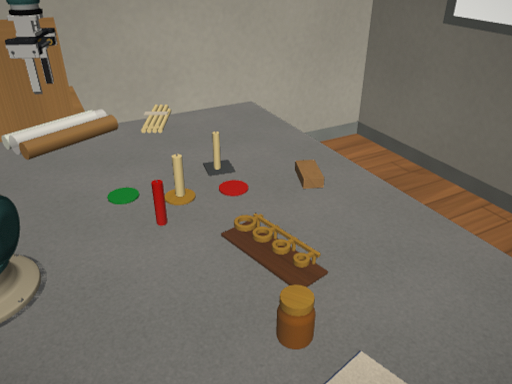

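The top view shows the target candle's top at (171,225) on the brass coaster at (180,226). The rings run from (276,198), the widest, to (346,184). A red look-alike stands at (215,261), the other candle on the slate at (132,159), and the jar at (401,226). The side view agrees: the target is at (179,175), and the arm is clear at the upper left.

```bash
cat > meas.py <<'E'
from h import *
from scipy.optimize import least_squares
T=np.load("pics/top0.npz"); S=np.load("pics/side0.npz")
def fit(p,r=None):
    c0=p.mean(0)
    return least_squares(lambda x:np.hypot(*(p-x[:2]).T)-x[2],[*c0,.01],loss="soft_l1",f_scale=.001).x
for n,F in(("top",T),("side",S)):
    w=cloud(F["d"],F["K"],F["R"],F["t"]); hsv=cv2.cvtColor(F["im"],cv2.COLOR_RGB2HSV)
    z=w[...,2]
    print(n,"table z",np.nanmedian(z[200:300,200:260]))
    rects={"top":dict(cand=(155,205,200,245),other=(120,145,150,175),red=(205,225,250,270),jar=(380,422,210,242)),
      "side":dict(cand=(168,190,150,195),other=(208,224,128,170),red=(148,170,178,226),jar=(275,318,285,346))}[n]
    for k,(a,b,c,e) in rects.items():
        q=w[c:e,a:b].reshape(-1,3); q=q[q[:,2]>.02]
        print(k,"n",len(q),"zmax",np.percentile(q[:,2],98).round(4))
        for lo,hi in((.02,.05),(.05,.08),(.08,.105),(.105,.114)):
            s=q[(q[:,2]>lo)&(q[:,2]<hi)]
            if len(s)>8: print("  ",lo,len(s),"med",np.median(s,0).round(4),"ext",np.ptp(s[:,:2],0).round(4),"fit",fit(s[:,:2]).round(4))
F=T;w=cloud(F["d"],F["K"],F["R"],F["t"]);z=w[...,2]
hsv=cv2.cvtColor(F["im"],cv2.COLOR_RGB2HSV)
m=np.zeros(z.shape,np.uint8); m[165:220,255:365]=1
pl=(z>.004)&(z<.06)&(m>0); q=w[pl]
(c,s,a)=cv2.minAreaRect((q[:,:2]*1000).astype(np.float32)); print("gauge footprint",c,s,a)
rg=(z>.034)&(z<.046)&(m>0); print("ringtop px",rg.sum(),np.median(z[rg]))
for u,v in((276,198),(299,194),(323,189),(346,184)):
    ring=w[v-14:v+15,u-14:u+15][rg[v-14:v+15,u-14:u+15]]
    print(u,w[v,u].round(4),len(ring))
cv2.imwrite("pics/g.png",cv2.resize(F["im"][160:225,250:370,::-1],None,fx=6,fy=6,interpolation=cv2.INTER_CUBIC))
E
python3 meas.py
```

```text
top table z 0.0005064944997965529
cand n 168 zmax 0.1156
   0.02 22 med [0.4416 0.1438 0.0335] ext [0.0233 0.0102] fit [0.4416 0.1543 0.0119]
   0.05 24 med [0.4401 0.1443 0.065 ] ext [0.0227 0.0106] fit [0.4417 0.1542 0.0119]
   0.08 20 med [0.4409 0.1439 0.0916] ext [0.0219 0.0101] fit [0.4417 0.1544 0.012 ]
   0.105 91 med [0.4423 0.1536 0.1111] ext [0.0215 0.0227] fit [0.4422 0.1541 0.0085]
other n 151 zmax 0.1143
   0.02 27 med [0.5761 0.2395 0.038 ] ext [0.0188 0.012 ] fit [0.5817 0.2459 0.0093]
   0.05 33 med [0.5772 0.2381 0.0666] ext [0.0149 0.013 ] fit [0.5817 0.246  0.0094]
   0.08 24 med [0.5765 0.2382 0.0938] ext [0.0155 0.0091] fit [0.5814 0.2461 0.0094]
   0.105 61 med [0.581  0.2444 0.111 ] ext [0.0179 0.0183] fit [0.5817 0.2454 0.0072]
red n 131 zmax 0.1092
   0.02 9 med [0.3708 0.051  0.0393] ext [0.0162 0.0081] fit [0.3649 0.0607 0.0115]
   0.05 13 med [0.3729 0.0524 0.059 ] ext [0.0173 0.0141] fit [0.3649 0.0605 0.0115]
   0.08 50 med [0.3672 0.0582 0.1035] ext [0.0232 0.0219] fit [0.3661 0.059  0.0091]
   0.105 59 med [0.3642 0.0601 0.1065] ext [0.0213 0.0218] fi
[... 1338 characters left out ...]
44] fit [0.3626 0.0613 0.0106]
   0.105 33 med [0.3615 0.0614 0.1055] ext [0.0212 0.0245] fit [0.3634 0.0603 0.0087]
jar n 1865 zmax 0.0862
   0.02 520 med [ 0.4324 -0.3785  0.0354] ext [0.0551 0.0412] fit [ 0.4497 -0.3547  0.0298]
   0.05 619 med [ 0.4344 -0.3755  0.0608] ext [0.0558 0.0511] fit [ 0.4501 -0.354   0.0273]
   0.08 726 med [ 0.4477 -0.3578  0.0848] ext [0.0534 0.0533] fit [ 0.4481 -0.3573  0.0194]
gauge footprint (527.544677734375, -153.4238739013672) (128.9135284423828, 260.49993896484375) 1.346750259399414
ringtop px 971 0.039085829568411175
276 [ 0.5107 -0.0732  0.0093] 221
299 [ 0.5215 -0.1276  0.0083] 218
323 [ 0.5346 -0.1842  0.0094] 195
346 [ 0.5481 -0.2391  0.0068] 179
```

View pics/g.png

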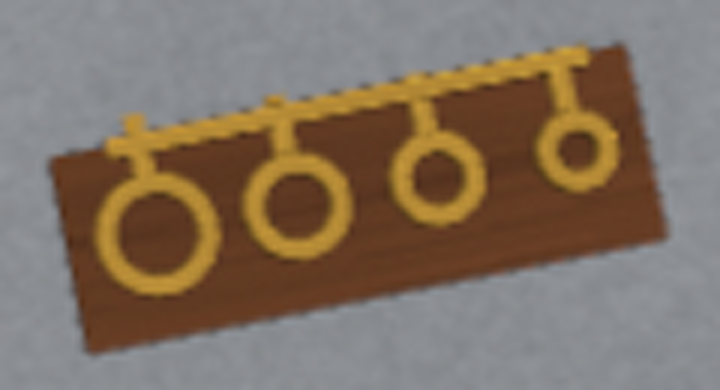

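The rectangle fit of the gauge footprint is off (outliers), so I'll fit the four rings as a rendered model in both cameras. The target's diameter is about 23–24 mm, so I expect ring 3 to stop it.

```bash
cat > rings.py <<'E'
from h import *
from scipy.optimize import minimize
def brass(im):
    h=cv2.cvtColor(cv2.GaussianBlur(im,(0,0),.6),cv2.COLOR_RGB2HSV).astype(float)
    return np.clip((h[...,2]*h[...,1]/255-60)/40,0,1)*(h[...,1]>130)
def fit(F,x0):
    im,K,R,t=F["im"],F["K"],F["R"],F["t"]; C=-R.T@t
    s=.0005; X,Y=np.meshgrid(np.arange(.46,.60,s),np.arange(-.29,-.03,s),indexing="ij")
    P=np.stack([X,Y,np.full_like(X,.04)],-1); c=P@R.T+t
    u=(c[...,0]/c[...,2]*K[0,0]+K[0,2]).astype(np.float32); v=(c[...,1]/c[...,2]*K[1,1]+K[1,2]).astype(np.float32)
    I=cv2.remap(im,u,v,cv2.INTER_CUBIC).astype(float)
    B=np.clip((I[...,1]-I[...,2]-40)/40,0,1)   # green minus blue: brass high, wood low
    bores=[.016,.013,.0105,.008]
    def cost(x):
        a=np.array([-np.sin(x[2]),np.cos(x[2])]); e=0;n=0
        for i,r in enumerate(bores):
            cc=x[:2]+a*(.0825-.055*i)
            M=np.zeros_like(X)
            for z in np.linspace(.028,.04,5):
                k=(.04-z)/(C[2]-.04); px=X+(X-C[0])*k-cc[0]; py=Y+(Y-C[1])*k-cc[1]
                d=np.hypot(px,py); M=np.maximum(M,np.clip((.004-np.abs(d-r-.004))/.001+.5,0,1))
            dx,dy=X-cc[0],Y-cc[1]; d=np.hypot(dx,dy)
            lx=dx*np.cos(x[2])+dy*np.sin(x[2]); ly=-dx*np.sin(x[2])+dy*np.cos(x[2])
            W=(d<r+.012)&~((lx>0)&(np.abs(ly)<.009))&(lx<r+.006)
            e+=((M-B)**2)[W].sum(); n+=W.sum()
        return e/n
    r=min((minimize(cost,[x0[0]+a,x0[1]+b,x0[2]],method="Nelder-Mead",options=dict(initial_simplex=np.array([x0]*4)+np.r_[np.zeros((1,3)),np.diag([.004,.004,.03])]+[a,b,0],xatol=1e-5,fatol=1e-6)) for a in(0,.003) for b in(-.002,.002)),key=lambda r:r.fun)
    x=r.x; a=np.array([-np.sin(x[2]),np.cos(x[2])])
    print(r.x.round(4),"cost",r.fun.round(4)); c=[x[:2]+a*(.0825-.055*i) for i in range(4)]
    print(np.round(c,4).tolist()); return c
if __name__=="__main__":
    for n in("top","side"): print(n); fit(np.load(f"pics/{n}0.npz"),[.53,-.155,.2])
E
python3 rings.py
```

```text
top
[ 0.5259 -0.1523  0.2203] cost 0.058
[[0.5079, -0.0718], [0.5199, -0.1255], [0.5319, -0.1791], [0.5439, -0.2328]]
side
[ 0.5234 -0.1515  0.2201] cost 0.2229
[[0.5053, -0.071], [0.5173, -0.1246], [0.5294, -0.1783], [0.5414, -0.232]]
```

```bash
python3 -m jog '[[25,-42,0,0],[51,-84,0,0],[76,-127,0,0],[102,-169,0,0],[127,-211,0,0],[153,-254,0,0],[178,-296,0,0],[204,-338,0,0],[229,-380.5,0,0],[229,-380.5,0,0],[229,-380.5,0,0],[229,-380.5,-25,0],[229,-380.5,-50,0],[229,-380.5,-75,0],[229,-380.5,-100,0],[229,-380.5,-120,0],[229,-380.5,-135,0],[229,-380.5,-147,0],[229,-380.5,-153,0],[229,-380.5,-153,0]]' 0
python3 - <<'E'
from h import *
im,d,K,R,t=shot("side"); cv2.imwrite("pics/s1.png",cv2.resize(im[90:250,100:300,::-1],None,fx=3.5,fy=3.5))
E
```

```text
clock: 2.1
position: [0.4392, 0.1553, 0.0518]
ee_rot: [-1.572, 0.002, -0.375]
ft_force: [0.6, -0.0, -0.1]
gripper_width: 0.0943
```

View pics/s1.png

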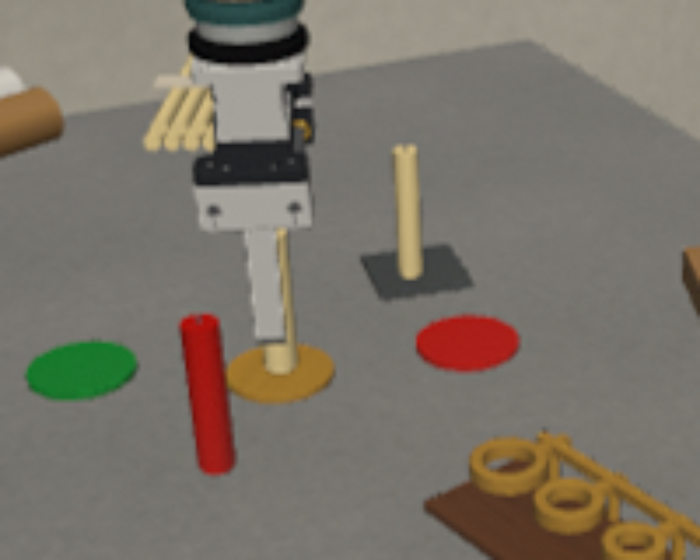

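The candle stands between the open fingers, its foot at about (283,365) in the crop, and nothing is touched. I'll close on it.

```bash
python3 -m jog '[[0,0,0,0],[0,0,0,0],[0,0,0,0],[0,0,0,0],[0,0,0,0],[0,0,0,0],[0,0,0,0],[0,0,0,0],[0,0,0,0],[0,0,0,0]]' 1 18; python3 -m jog '[[0,0,5,0],[0,0,20,0],[0,0,40,0],[0,0,60,0],[0,0,80,0],[0,0,80,0],[0,0,80,0],[0,0,80,0]]'
cat > held.py <<'E'
from h import *
# candle axis: fit visible side points in side cam, below the fingers
def axis(o,zlo,zhi,n="side"):
    from scipy.optimize import least_squares
    im,d,K,R,t=shot(n); w=cloud(d,K,R,t)
    p=np.array(o["position"]); 
    h=im.astype(int); col=(h[...,0]>110)&(h[...,0]-h[...,2]>35)&(h[...,1]-h[...,2]>20)
    m=(np.hypot(w[...,0]-p[0],w[...,1]-p[1])<.03)&(w[...,2]>zlo)&(w[...,2]<zhi)&col
    q=w[m]
    f=least_squares(lambda x:np.hypot(q[:,0]-x[0]-x[2]*(q[:,2]-p[2]),q[:,1]-x[1]-x[3]*(q[:,2]-p[2]))-.0118,[p[0],p[1],0,0],loss="soft_l1",f_scale=.001)
    print(n,"pts",len(q),"zmin",q[:,2].min().round(4),"axis xy at tip z",f.x[:2].round(4),"slope",f.x[2:].round(3),"rel to TCP",(f.x[:2]-p[:2]).round(4),"rms",np.sqrt(np.mean(f.fun**2)).round(4))
    return im
if __name__=="__main__":
    o=env.observe(); print(o["position"],o["ft_force"],o["gripper_width"])
    z=o["position"][2]
    im=axis(o,z-.05,z-.003); axis(o,z-.05,z+.1,"top")
    cv2.imwrite("pics/s2.png",cv2.resize(im[50:250,100:300,::-1],None,fx=3,fy=3))
E
python3 held.py
```

```text
clock: 3.15
position: [0.4406, 0.1542, 0.0525]
ee_rot: [-1.571, -0.0, -0.377]
ft_force: [0.2, -0.1, -0.3]
gripper_width: 0.024
clock: 3.95
position: [0.4397, 0.154, 0.1315]
ee_rot: [-1.572, 0.002, -0.377]
ft_force: [0.1, -0.1, -0.6]
gripper_width: 0.0237
[0.43967236 0.15402069 0.13148323] [ 0.1196423  -0.11896708 -0.58244357] 0.023689952569915577
side pts 153 zmin 0.0864 axis xy at tip z [0.4389 0.1547] slope [ 0.006 -0.007] rel to TCP [-0.0008  0.0007] rms 0.0014Traceback (most recent call last):
  File "held.py", line 16, in <module>
    im=axis(o,z-.05,z-.003); axis(o,z-.05,z+.1,"top")
                             ~~~~^^^^^^^^^^^^^^^^^^^^
  File "held.py", line 11, in axis
    print(n,"pts",len(q),"zmin",q[:,2].min().round(4),"axis xy at tip z",f.x[:2].round(4),"slope",f.x[2:].round(3),"rel to TCP",(f.x[:2]-p[:2]).round(4),"rms",np.sqrt(np.mean(f.fun**2)).round(4))
                                ~~~~~~~~~~^^
    return umr_minimum(a, axis, None, out, keepdims, initial, where)
ValueError: zero-size array to reduction operation minimum which has no identity
```

```bash
python3 -m jog '[[8,-27,0,0],[16,-56,0,0],[25,-85,0,0],[33,-113,0,0],[41,-141,0,0],[49,-169,0,0],[58,-198,0,0],[64,-218,0,0],[66,-226,0,0],[66,-226,-10,0],[66,-226,-20,0],[66,-226,-30,0],[66,-226,-30,0],[66,-226,-30,0],[66,-226,-30,0]]'
sed -i 's/; axis(o,z-.05,z+.1,"top")//; s/im\[50:250,100:300/im[130:280,180:350/; s/fx=3,fy=3/fx=4,fy=4/' held.py; python3 held.py
```

```text
clock: 5.55
position: [0.5068, -0.0714, 0.1027]
ee_rot: [-1.571, -0.001, -0.376]
ft_force: [0.3, -0.0, -0.4]
gripper_width: 0.0242
[ 0.50684262 -0.07144418  0.10274365] [ 0.29454231 -0.02398481 -0.37986727] 0.024169333609819047
side pts 190 zmin 0.0572 axis xy at tip z [ 0.5062 -0.0704] slope [ 0.008 -0.003] rel to TCP [-0.0006  0.0011] rms 0.0011
```

View pics/s2.png

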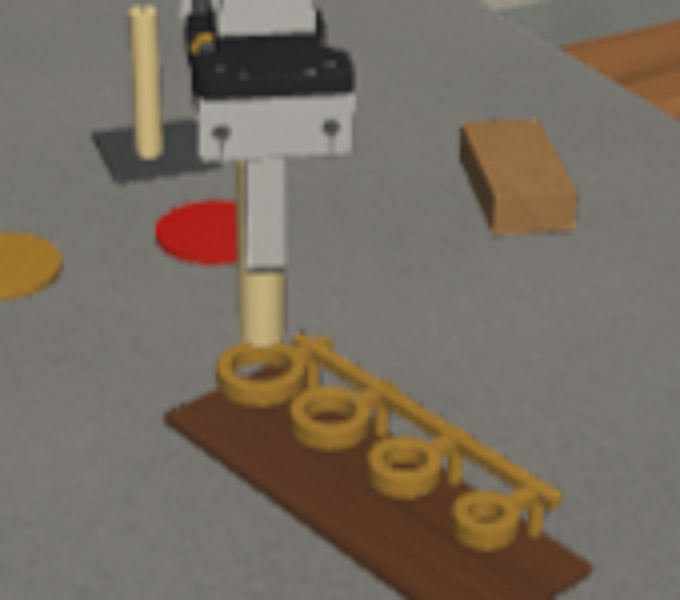

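The candle is centred over ring 1: its foot is at (262,335) and the ring at (262,368). I'm lowering it.

```bash
python3 -m jog '[[0,0,-6,0],[0,0,-12,0],[0,0,-18,0],[0,0,-24,0],[0,0,-30,0],[0,0,-36,0],[0,0,-41,0],[0,0,-41,0],[0,0,-41,0],[0,0,-41,0]]'
python3 -m jog '[[0,0,10,0],[0,0,20,0],[0,0,30,0],[0,0,41,0],[3,-13,41,0],[6,-27,41,0],[9,-40,41,0],[12,-53.5,41,0],[12,-53.5,41,0],[12,-53.5,41,0],[12,-53.5,41,0]]'
python3 - <<'E'
from held import *
o=env.observe(); z=o["position"][2]
for i in range(4): axis(o,z-.05,z-.003); 
E
```

```text
clock: 6.6
position: [0.5069, -0.0719, 0.0617]
ee_rot: [-1.571, -0.001, -0.377]
ft_force: [-0.1, 0.3, -1.5]
gripper_width: 0.0236
clock: 7.7
position: [0.5182, -0.125, 0.1021]
ee_rot: [-1.57, 0.001, -0.377]
ft_force: [0.6, -0.0, 0.2]
gripper_width: 0.0237
side pts 210 zmin 0.0549 axis xy at tip z [ 0.5172 -0.1242] slope [-0.01  -0.009] rel to TCP [-0.001   0.0008] rms 0.001
side pts 210 zmin 0.0544 axis xy at tip z [ 0.5173 -0.1242] slope [-0.012 -0.012] rel to TCP [-0.0008  0.0008] rms 0.001
side pts 208 zmin 0.0555 axis xy at tip z [ 0.5173 -0.1239] slope [-0.014 -0.012] rel to TCP [-0.0009  0.0011] rms 0.0011
side pts 209 zmin 0.0551 axis xy at tip z [ 0.5175 -0.1241] slope [-0.004 -0.017] rel to TCP [-0.0006  0.0009] rms 0.001
```

```bash
python3 -m jog '[[0,-0.5,-6,0],[0,-0.5,-12,0],[0,-0.5,-14,0],[0,-0.5,-16,0],[0,-0.5,-16.5,0],[0,-0.5,-17,0],[0,-0.5,-17.5,0],[0,-0.5,-17.5,0],[0,-0.5,-17.5,0]]'
```

```text
clock: 8.8
position: [0.5187, -0.1258, 0.0851]
ee_rot: [-1.571, -0.0, -0.377]
ft_force: [1.8, -0.5, -0.7]
gripper_width: 0.0237
```

```bash
python3 -m jog '[[0.4,0,0,0],[0.4,0,-1,0],[0.4,0,-2,0],[0.4,0,-3,0],[0.4,0,-4,0],[0.4,0,-4,0],[0.4,0,-4,0]]'
```

```text
clock: 9.5
position: [0.5189, -0.1257, 0.0809]
ee_rot: [-1.571, 0.0, -0.377]
ft_force: [0.1, 1.6, -0.7]
gripper_width: 0.0239
```

```bash
python3 -m jog '[[0,0.4,0,0],[0,0.4,-2,0],[0,0.4,-4,0],[0,0.4,-6,0],[0,0.4,-8,0],[0,0.4,-8,0],[0,0.4,-8,0]]'
```

```text
clock: 10.2
position: [0.519, -0.1254, 0.0729]
ee_rot: [-1.571, 0.0, -0.377]
ft_force: [-0.5, 0.6, -1.3]
gripper_width: 0.0237
```

```bash
python3 -m jog '[[0,0,-2,0],[0,0,-4,0],[0,0,-6,0],[0,0,-8,0],[0,0,-10,0],[0,0,-10,0],[0,0,-10,0],[0,0,-10,0]]'
```

```text
clock: 11.0
position: [0.519, -0.1254, 0.063]
ee_rot: [-1.571, 0.0, -0.377]
ft_force: [-0.8, -0.6, -0.3]
gripper_width: 0.0236
```

```bash
python3 -m jog '[[0,0,8,0],[0,0,16,0],[0,0,24,0],[0,0,32,0],[0,0,39,0],[3,-13,39,0],[6,-27,39,0],[9,-40,39,0],[12,-53.7,39,0],[12,-53.7,39,0],[12,-53.7,34,0],[12,-53.7,29,0],[12,-53.7,27,0],[12,-53.7,26,0],[12,-53.7,26,0],[12,-53.7,26,0]]'
python3 - <<'E'
from held import *
o=env.observe(); z=o["position"][2]
im=axis(o,z-.05,z-.003); axis(o,z-.05,z-.003)
cv2.imwrite("pics/s3.png",cv2.resize(im[150:290,200:350,::-1],None,fx=4,fy=4))
E
```

```text
clock: 12.6
position: [0.5311, -0.1789, 0.0891]
ee_rot: [-1.571, -0.0, -0.376]
ft_force: [-0.4, 0.2, -1.3]
gripper_width: 0.0235
side pts 269 zmin 0.0393 axis xy at tip z [ 0.5313 -0.1771] slope [0.047 0.029] rel to TCP [0.0002 0.0018] rms 0.002
side pts 263 zmin 0.0392 axis xy at tip z [ 0.5311 -0.1777] slope [0.037 0.005] rel to TCP [-0.      0.0012] rms 0.002
```

View pics/s3.png

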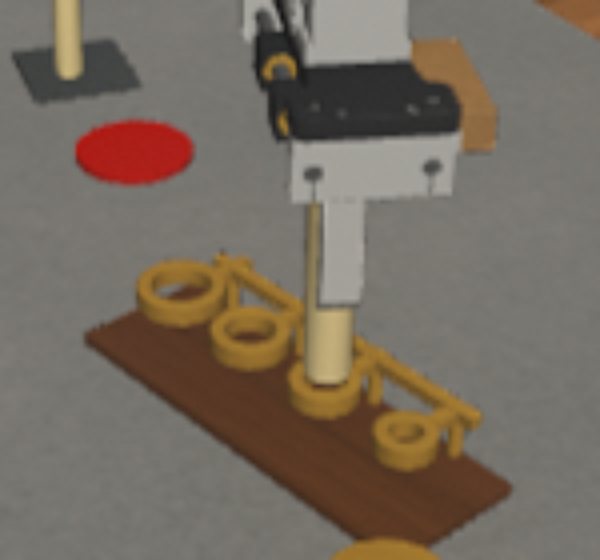

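The foot at (328,380) sits just above ring 3, well centred. I'm lowering gently to contact.

```bash
python3 -m jog '[[0,0,-1,0],[0,0,-2,0],[0,0,-2.5,0],[0,0,-2.5,0]]';python3 -m jog '[[0,0,-0.5,0],[0,0,-0.5,0]]'
```

```text
clock: 13.1
position: [0.5309, -0.1791, 0.0865]
ee_rot: [-1.571, 0.0, -0.377]
ft_force: [0.3, -0.2, -0.8]
gripper_width: 0.0236
clock: 13.3
position: [0.531, -0.1791, 0.0864]
ee_rot: [-1.571, -0.0, -0.377]
ft_force: [-1.1, 0.1, 3.0]
gripper_width: 0.0235
```

```bash
python3 -m jog '[[0,0,-0.3,0],[0,0,-0.3,0]]'
```

```text
clock: 13.5
position: [0.531, -0.1791, 0.0862]
ee_rot: [-1.571, -0.0, -0.377]
ft_force: [-1.7, 0.0, 5.5]
gripper_width: 0.0238
```

Contact force is about 6 N (5.5 N measured plus the candle's weight). I'll hold it, then check it hasn't relaxed.

```bash
python3 -m jog '[[0,0,0,0],[0,0,0,0],[0,0,0,0],[0,0,0,0],[0,0,0,0],[0,0,0,0],[0,0,0,0]]'; python3 -m jog '[[0,0,0,0],[0,0,0,0]]'
```

```text
clock: 14.2
position: [0.531, -0.1791, 0.0862]
ee_rot: [-1.571, -0.0, -0.377]
ft_force: [-0.9, 1.8, 4.8]
gripper_width: 0.0238
clock: 14.4
position: [0.531, -0.1791, 0.0862]
ee_rot: [-1.571, -0.0, -0.377]
ft_force: [-1.3, 0.0, 5.1]
gripper_width: 0.0236
```

The candle was held on ring 3 for over 0.9 s at about 5 N and didn't enter. Now back to ring 2.

```bash
python3 -m jog '[[0,0,4,0],[0,0,8,0],[0,0,13,0],[-3,13,13,0],[-6,27,13,0],[-9,40,13,0],[-12,53.7,13,0],[-12,53.7,13,0],[-12,53.7,9,0],[-12,53.7,5,0],[-12,53.7,2,0],[-12,53.7,1,0],[-12,53.7,0,0],[-12,53.7,-1,0],[-12,53.7,-2,0],[-12,53.7,-3,0],[-12,53.7,-4,0],[-12,53.7,-4,0]]'
```

```text
clock: 16.2
position: [0.5189, -0.1254, 0.0816]
ee_rot: [-1.571, 0.0, -0.377]
ft_force: [-0.1, 0.3, -0.4]
gripper_width: 0.0238
```

```bash
python3 -m jog '[[0,0,-3,0],[0,0,-6,0],[0,0,-9,0],[0,0,-12,0],[0,0,-15,0],[0,0,-18,0],[0,0,-21,0],[0,0,-24,0],[0,0,-25,0],[0,0,-26,0],[0,0,-26,0],[0,0,-26,0]]';python3 -m jog '[[0,0,-0.6,0],[0,0,-0.6,0]]'
```

```text
clock: 17.4
position: [0.519, -0.1254, 0.0557]
ee_rot: [-1.571, 0.0, -0.377]
ft_force: [0.0, -0.3, -0.3]
gripper_width: 0.0239
clock: 17.6
position: [0.519, -0.1254, 0.0551]
ee_rot: [-1.571, -0.0, -0.377]
ft_force: [-0.9, -0.1, -0.1]
gripper_width: 0.0236
```

```bash
python3 -m jog '[[0,0,-0.5,0],[0,0,-0.5,0]]';python3 -m jog '[[0,0,-0.4,0],[0,0,-0.4,0]]'
```

```text
clock: 17.8
position: [0.519, -0.1254, 0.0546]
ee_rot: [-1.571, -0.0, -0.377]
ft_force: [0.4, 0.6, -0.6]
gripper_width: 0.0238
clock: 18.0
position: [0.519, -0.1254, 0.0545]
ee_rot: [-1.571, -0.0, -0.377]
ft_force: [-0.8, -0.0, 2.7]
gripper_width: 0.0241
```

The foot plate is touched at 2.7 N. I'm letting go and withdrawing straight up.

```bash
python3 -m jog '[[0,0,0,0],[0,0,0,0],[0,0,0,0],[0,0,0,0],[0,0,0,0],[0,0,0,0],[0,0,0,0],[0,0,0,0]]' 0; python3 -m jog '[[0,0,5,0],[0,0,15,0],[0,0,35,0],[0,0,60,0],[0,0,90,0],[0,0,120,0],[0,0,130,0],[-40,0,130,0],[-85,20,130,0],[-130,40,130,0],[-170,60,130,0],[-170,60,130,0],[-170,60,130,0]]'
python3 - <<'E'
from h import *
from meas import fit
for n in("side","top"):
    im,d,K,R,t=shot(n); w=cloud(d,K,R,t)
    cv2.imwrite(f"pics/{n}9.png",cv2.resize(im[100:300,110:370,::-1],None,fx=3,fy=3))
    for nm,c,in(("cand",(.519,-.125)),("other",(.580,.246))):
      for lo,hi in((.05,.08),(.08,.11)):
        q=w[(np.hypot(w[...,0]-c[0],w[...,1]-c[1])<.02)&(w[...,2]>lo)&(w[...,2]<hi)]
        print(n,nm,lo,len(q),fit(q[:,:2]).round(4) if len(q)>8 else "")
      q=w[(np.hypot(w[...,0]-c[0],w[...,1]-c[1])<.02)][:,2]; print(" zmax",np.nanmax(q).round(4))
E
```

```text
clock: 18.8
position: [0.519, -0.1254, 0.0542]
ee_rot: [-1.571, -0.0, -0.377]
ft_force: [0.3, 0.2, 0.4]
gripper_width: 0.0844
clock: 20.1
position: [0.3487, -0.0652, 0.1844]
ee_rot: [-1.571, -0.002, -0.376]
ft_force: [0.1, -0.2, 0.5]
gripper_width: 0.0942
top table z 0.0005064944997965529
cand n 168 zmax 0.1156
   0.02 22 med [0.4416 0.1438 0.0335] ext [0.0233 0.0102] fit [0.4416 0.1543 0.0119]
   0.05 24 med [0.4401 0.1443 0.065 ] ext [0.0227 0.0106] fit [0.4417 0.1542 0.0119]
   0.08 20 med [0.4409 0.1439 0.0916] ext [0.0219 0.0101] fit [0.4417 0.1544 0.012 ]
   0.105 91 med [0.4423 0.1536 0.1111] ext [0.0215 0.0227] fit [0.4422 0.1541 0.0085]
other n 151 zmax 0.1143
   0.02 27 med [0.5761 0.2395 0.038 ] ext [0.0188 0.012 ] fit [0.5817 0.2459 0.0093]
   0.05 33 med [0.5772 0.2381 0.0666] ext [0.0149 0.013 ] fit [0.5817 0.246  0.0094]
   0.08 24 med [0.5765 0.2382 0.0938] ext [0.0155 0.0091] fit [0.5814 0.2461 0.0094]
   0.105 61 med [0.581  0.2444 0.111 ] ext [0.0179 0.0183] fit [0.5817 0.2454 0.0072]
red n 131 zmax 0.1092
   0.02 9 med [0.3708 0.051  0.0393] ext [0.0162 0.0081] fi
[... 1988 characters left out ...]
4481 -0.3573  0.0194]
gauge footprint (527.544677734375, -153.4238739013672) (128.9135284423828, 260.49993896484375) 1.346750259399414
ringtop px 971 0.039085829568411175
276 [ 0.5107 -0.0732  0.0093] 221
299 [ 0.5215 -0.1276  0.0083] 218
323 [ 0.5346 -0.1842  0.0094] 195
346 [ 0.5481 -0.2391  0.0068] 179
side cand 0.05 148 [ 0.518  -0.1245  0.0116]
side cand 0.08 158 [ 0.518  -0.1244  0.0117]
 zmax 0.1175
side other 0.05 72 [0.5792 0.2463 0.0087]
side other 0.08 81 [0.5799 0.2466 0.0089]
 zmax 0.1161
top cand 0.05 15 [ 0.52   -0.1263  0.0118]
top cand 0.08 21 [ 0.5194 -0.1254  0.0109]
 zmax 0.1194
top other 0.05 35 [0.5816 0.2457 0.0093]
top other 0.08 41 [0.5814 0.2452 0.0085]
 zmax 0.1182
```

View pics/side9.png

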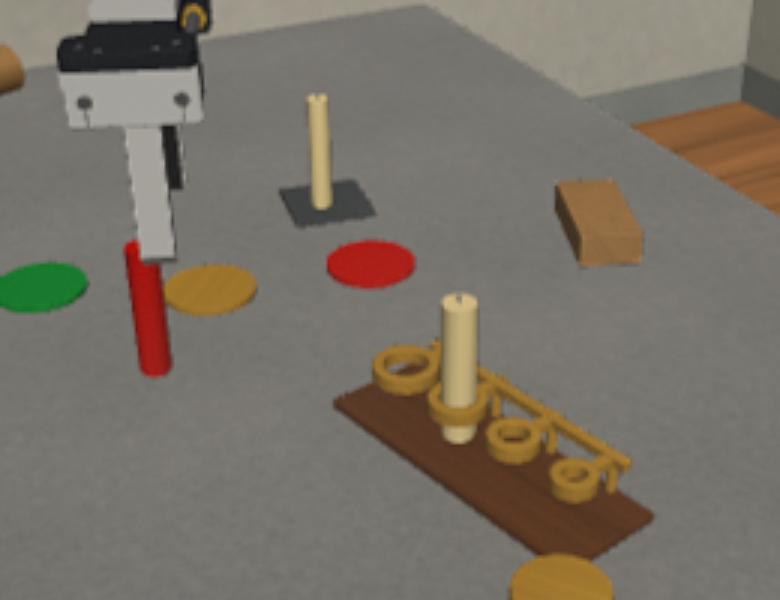

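View pics/top9.png

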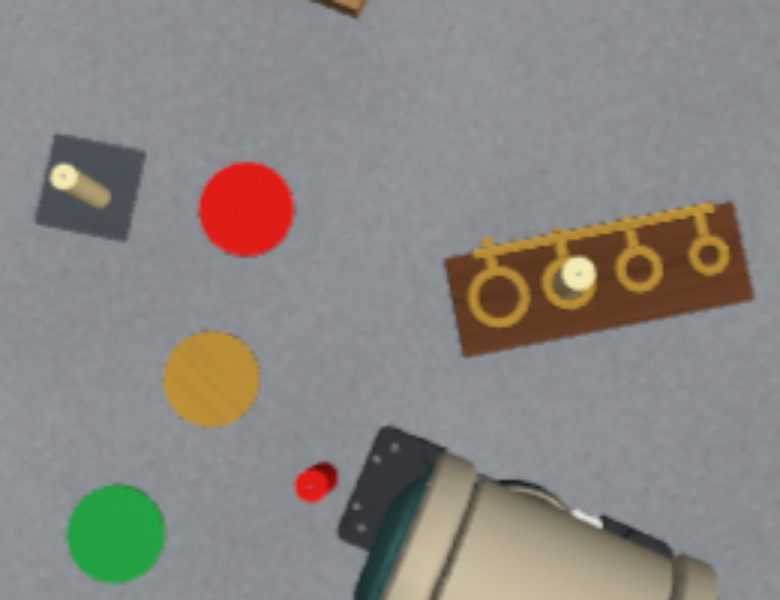

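The candle stands upright in ring 2 with its foot on the plate, at (458,440) in the side crop. The coaster is empty, the other candle hasn't moved, and the robot touches nothing. I'm handing the job in.

```bash
python3 -c "from bench import env; print(env.job_done())"
```

```text
the job is handed in; nothing more can be done
None
```

The candle from the brass coaster now stands in ring 2 (26 mm bore), the last ring that let it through, and the job is handed in. `job_done` gave no verdict.

- **Sizing:** The fingers measured the candle at about 24 mm. I lowered it through ring 1 and ring 2, then ring 3 (21 mm bore) stopped it. I pressed it there for about 0.9 s with a reading of about 5 N. The highest force reading at any point was 5.5 N vertical, against the 25 N limit.
- **Placing:** I lowered it into ring 2 until the plate pushed back at 2.7 N, let go and withdrew. That was at about 20 s of the 67 s allowed.
- **Last checks:** The candle's axis is within about 1 mm of ring 2's fitted centre in both cameras. It is upright, with its top at about 0.118 m, which fits a foot on the plate. The coaster is empty, and the other candle is within about 1 mm of its start.
- **Jar and matchbox:** I did not re-measure either at the end. Nothing went near them, and the parts of both that show in the final pictures look undisturbed.
- **Disagreements:** The two cameras differ by about 2 mm in absolute position, which is within the stated calibration, so I relied on offsets measured within one camera. An early rectangle fit of the gauge's footprint was wrong and I discarded it.

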